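Prop the self-closing chest lid and fetch the weld stud

ROBOT

A 6-joint arm with a two-finger parallel gripper is mounted at the origin on the work surface; the furniture and walls round the work are solid. World frame = base frame: x ahead of the robot, y to its left, z up, the work surface at z = 0. Lengths are in m, angles in rad, forces in N, time in s.
With the tool pointing down it reaches from about 0.425 to 0.95 m from the base axis. Payload 3.5 kg.
Tool frame: the origin (TCP) lies between the finger pads; the fingertips stand 22 mm ahead of it and the grasp point (between the pads) lies 3 mm ahead of it (bot.tip_reach is the distance from the TCP to the fingertips, in m); z points along the fingers, y is the line along which they close (so a half turn about z gives the same grasp; the last joint's range is limited). The gripper opens to 85 mm and grips with 20 to 120 N. Pads are 22 mm wide; open, the fingers measure 114 mm over their backs; the gripper's body (76 mm by 85 mm) begins 54 mm behind the grasp point. The pads swing forward as they close: fully open they stand 13 mm farther back than shut.
Start: joints at [-1.26, 0.286, 1.577, -0, 1.279, -0.15], TCP at [0.3, -0.605, 0.253] pointing down, gripper open.
Joint ranges: [-2.77, 2.77], [-0.9, 2.22], [0.21, 2.48], [-1.53, 4.67], [0.24, 2.81], [-2.84, 2.84]. Speed limits (rad/s): [2.79, 2.79, 3.14, 3.14, 3.14, 3.14].

INTERFACE

Orientations are given as a 3x3 rotation matrix whose columns are the frame's x, y, z axes.
In Python, from rig import bot, viewer, nets gives the robot as it stands.
- The arm moves only by the shell command python3 -m inch 'ROWS' [FORCE]. ROWS is a JSON object of lists of equal length, an entry for each row: "travel": the shift along the tool's x, y, z as a fraction of full scale, a list of three; "roll": the turn about the tool's z as a fraction of full scale; "jaw": the opening, from 0 (shut) to 1 (fully open). In form: {"travel": [[dx, dy, dz], ...], "roll": [roll, ...], "jaw": [jaw, ...]}. A call has exactly 8 rows; each row is the pose to reach, as a shift and turn from the pose commanded when the call began, along the tool's axes at that moment; what a row does not reach only later rows make up. Full scale, the value 1, is 0.15 m for a shift and 45 degrees for a turn. A row lasts 1/8 s, in which the tool goes at most 62.5 mm and 10.7 degrees, less where a joint would pass 70% of its speed; a pose out of reach is approached as far as the arm can. A call with a number of a shift or a turn outside -1 to 1 is refused whole. A call with a gripper value outside its range is refused whole. The fingers move at their own pace and stop on an object; FORCE is the grip in N (left out, the last holds). Time passes only in rows, so rows that repeat a pose let the fingers close, or fill a call up. It gives the time, the measured TCP pose, the force, the opening and the grip force at its end, in the units of the state.
- bot.sense(): the state, without advancing time (a new reading comes with each control period).
- viewer.get_image(name): name is "scene" or "top" or "wrist"; returns the picture (384x512x3 uint8, red, green, blue); there is no depth.
- viewer.camera_info(name): a dict with "fx", "fy", "cx", "cy" (pixels), "pose" (4x4, takes a point from camera to world coordinates); the wrist camera has in their place "T_tool_cam" (4x4, takes a point from camera to tool coordinates, whose origin is the TCP and whose axes are the flange's). Camera axes: x right, y down, z forward; pixel columns grow to the right and rows downward; lengths in m; the calibration is good to about 2 mm. A picture is of the moment at which its call begins: read the wrist's pose just before it. camera_info takes no time and is no camera call.
- bot.finish_job(): hands the job in; it is judged then, once.
Trained networks look in the newest picture that a camera, given by its name, has taken for a name from the list of things; names that differ only in an ending like _2 or _b are one class to them, and where a whole thing is asked for, a point or a joint stands for the part that bears it (a point fixed in the world has none). Each returns a list of dicts, best first, with "score" (0 to 1); they miss things now and then, are a little off and sometimes report something else, mostly with a low value. They report only what shows in the picture. A call takes as long as a camera call.
- nets.regions_of(camera, label): "pixels" (384x512 bool, what is visible of it).
- nets.pinpoint(camera, label): "centre" ([x, y, z] in m, in the coordinates of the camera as it stood for that picture, good to about 4 mm: a listed point, or the origin of a listed thing).
The state is a dict: "t": time; "joint_positions": joint angles; "joint_velocities": joint speeds; "joint_torque": joint torques, N m; "ee_pos": TCP position; "orientation": TCP orientation; "force": force on the tool from outside, world axes, zero at the start; "moment": the same for the moment, N m; "width": finger opening in m; "grasp_force": force on a finger pad.
Only numpy, scipy, OpenCV 4.12 (cv2) and the standard library are available. Lean on these libraries where they do the work, as an engineer would, in place of code of your own. Each camera call takes 0.05 s, during which the arm holds its last target. There are 200 camera calls.

TASK

Fetch the long bolt out of the blue fastener chest so that it can be tacked onto the round steel blank. The chest's sprung lid falls shut by itself, so prop it: raise it by its front lip (the heel of the hardwood wedge in your grip will do it) and lay the wedge flat in the trough along the chest's left side, heel towards the hinge, so that the lid stays wide open on it. Then take out the long bolt and stand it on its head in the middle of the blank, leaving the lid propped and the short bolt standing in the chest.

Things in the scene. Friction and masses are not known exactly. Their poses are not given: they have to be found in the camera images.
- chest: Fixed blue sheet-steel fastener chest, 200 mm front to back (x), 240 mm wide (y); rim 100 mm above the origin, which is the centre of its underside on the bench. Axes: x to its back (hinge side), y to its left, z up. Walls 3 mm. Inside, from the left: a shallow trough, then two open bins side by side, all as long as the chest.
- trough (a point): Centre of the trough's floor; axes as the chest's. The trough runs front to back along the chest's left side, 194 mm long (x), 48 mm wide (y), its floor 12 mm below the rim, with walls up to the rim on all four sides. The wedge's toe bears on its front wall. Nothing stands above it when the lid is open.
- bin_left (a point): Centre of the floor of the left bin (next to the trough), 62 mm below the rim; 194 mm long (x), 90 mm wide (y). Between it and the trough stands a wall up to the rim, between the two bins one only 25 mm high. A loose nut lies in the rear of each bin.
- bin_right (a point): Centre of the floor of the right bin, 62 mm below the rim; 194 mm long (x), 91 mm wide (y).
- hinge (a point): Point of the lid's hinge line (parallel to the chest's y, at the top of the back wall, rim height), in line with the trough: 100 mm behind and 12 mm above the trough's centre. Axes as the chest's.
- lip (a point): Point on the lid's underside at its front edge, in line with the trough; x runs from here to the hinge, z out of the lid's top (turns with the lid). The lid is a flat grey plate, 3 mm thick, 222 mm from hinge to front edge, as wide as the chest; its underside is flat. Shut, its front 22 mm stick out past the front wall as a lip that can be lifted from below (about 2 N).
- lid (a joint): Angle of the lid in rad: 0 shut, 1.57 upright, stop at 1.85; it turns up and back towards the far side. A spring and its weight always close it (0.35 Nm when shut, 0.13 Nm near upright): let go, it falls shut from any angle.
- wedge_mid (a point): Centre of the loose pale hardwood wedge (about 0.2 kg), 17 mm above its flat underside; x runs along it to the thick end (heel), z up. 32 mm wide (y). Underside from x = -92 (toe) to +92 mm; the toe is 14 mm high, the top slopes straight up to the heel's upper edge. It balances near x = +20 mm. Gripped there from above, the heel reaches well ahead of the gripper's body.
- heel_edge (a point): Middle of the upper edge of the wedge's heel, 54 mm above its underside, 100 mm from the wedge's centre (8 mm beyond the heel's lower edge). This edge can lift the lid by the lip and follow its underside. With the wedge flat in the trough, toe on the front wall, it stands 42 mm above the rim and 5 mm in front of the hinge line, and holds the lid at about 1.45 rad.
- stud_mid (a point): Centre of the long bolt (weld stud), a dark hexagon bolt standing on its head in the front half of one of the bins: 58 mm tall, shank 12 mm thick, head 24 mm across and 8 mm high at the bottom; the point is 29 mm above its underside, z up along the shank.
- short_bolt_mid (a point): Centre of the short bolt, standing on its head in the other bin: 46 mm tall, shank 10 mm, head 20 mm across; the point is 23 mm above its underside. It stays there.
- blank_top (a point): Centre of the top face of the round brown steel blank, 150 mm across, 6 mm thick, lying loose and flat on the grey build plate (4 mm thick) to the left of the chest.

How it is judged:
By the outcome, as a careful person would: the job done as asked, in the order asked, and still so for the second after the job is handed in, with the robot touching nothing.
It also fails if it takes over 72 s, if anything falls off the work surface, if the arm or the gripper's body presses on something with over 40 N, if the wrist force passes 120 N, or if a joint passes its speed limit or range.

## Working session

There is one attempt and no reset: what is moved stays moved. The work goes in short steps, Python scripts to look and compute and a shell command to move; the robot and the scene stay as the last step left them, time stands still between calls to the robot, and variables do not carry over. Pictures are saved under pics/ and viewed, at most 14 in all, crops included, and the job is handed in when it is done.

```bash
ls; mkdir -p pics; cat > h.py <<'E'
import numpy as np, cv2
from rig import bot, viewer, nets
np.set_printoptions(precision=4, suppress=True)
def cam(name):
    s=bot.sense(); im=viewer.get_image(name); i=viewer.camera_info(name)
    if 'pose' in i: T=np.array(i['pose'])
    else:
        W=np.eye(4); W[:3,:3]=s['orientation']; W[:3,3]=s['ee_pos']; T=W@np.array(i['T_tool_cam'])
    return im,i,T
def save(im,fn): cv2.imwrite(fn,im[:,:,::-1])
def pts(name,T,labels):
    for l in labels:
        r=nets.pinpoint(name,l)
        for d in r[:2]: print(name,l,round(d['score'],2),(T@np.r_[d['centre'],1])[:3])
def st():
    s=bot.sense(); print(s['t'],s['ee_pos'],'\n',np.array(s['orientation']),'F',s['force'],'w',s['width'],'g',s['grasp_force'],'q',s['joint_positions'])
E
python3 - <<'E'
from h import *
st()
L=['chest','trough','hinge','lip','wedge_mid','heel_edge','stud_mid','short_bolt_mid','blank_top','bin_left']
a=[]
for c in ['scene','top']:
    im,i,T=cam(c); pts(c,T,L); a.append(im); print(i)
save(a[0],'pics/a.png');save(a[1],'pics/b.png')
E
```

```text
pics
0.0 [ 0.3    -0.604   0.2519] 
 [[ 0.8957  0.4447 -0.0007]
 [ 0.4447 -0.8957  0.0022]
 [ 0.0004 -0.0023 -1.    ]] F [-0.4673 -0.0912  0.2602] w 0.08543182750489148 g 0.0 q [-1.26    0.2872  1.5782  0.      1.2786 -0.15  ]
scene chest 0.68 [0.6111 0.0067 0.0042]
scene trough 0.58 [0.6075 0.1006 0.0895]
scene hinge 0.91 [0.7094 0.1065 0.1   ]
scene lip 0.88 [0.491  0.096  0.0986]
scene lip 0.35 [0.6114 0.1026 0.0859]
scene wedge_mid 0.78 [0.4078 0.3553 0.0252]
scene wedge_mid 0.19 [0.3109 0.358  0.0598]
scene heel_edge 0.56 [0.3101 0.3583 0.058 ]
scene blank_top 0.58 [0.5788 0.3488 0.0093]
{'fx': 368.73827236657513, 'fy': 368.73827236657513, 'cx': 256.7737652230536, 'cy': 193.75883704984912, 'pose': array([[-0.8918, -0.3193,  0.3205,  0.1572],
       [-0.4519,  0.5979, -0.662 ,  0.9053],
       [ 0.0198, -0.7353, -0.6775,  0.8793],
       [ 0.    ,  0.    ,  0.    ,  1.    ]])}
top chest 0.61 [0.609  0.0092 0.0043]
top trough 0.74 [0.6087 0.1005 0.0889]
top trough 0.73 [0.608  0.0096 0.0062]
top hinge 0.58 [0.7107 0.1054 0.104 ]
top lip 0.89 [0.4903 0.097  0.0991]
top wedge_mid 0.61 [0.4066 0.3561 0.0245]
top wedge_mid 0.37 [0.3103 0.3627 0.0607]
top heel_edge 0.56 [0.3098 0.3647 0.0629]
{'fx': 413.57655203600063, 'fy': 413.57655203600063, 'cx': 254.04192173722382, 'cy': 199.77247035877826, 'pose': array([[-0.0225, -0.9947,  0.1002,  0.4035],
       [-0.9997,  0.0233,  0.007 ,  0.1373],
       [-0.0093, -0.1   , -0.9949,  1.4037],
       [ 0.    ,  0.    ,  0.    ,  1.    ]])}
```

View pics/a.png

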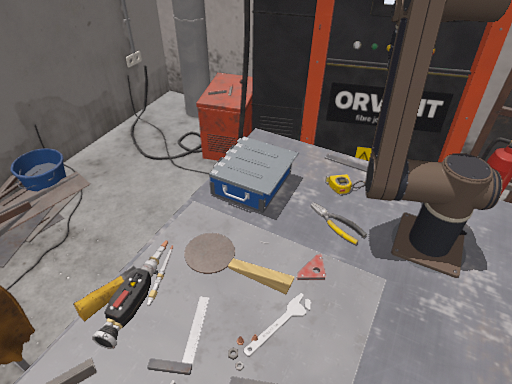

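View pics/b.png

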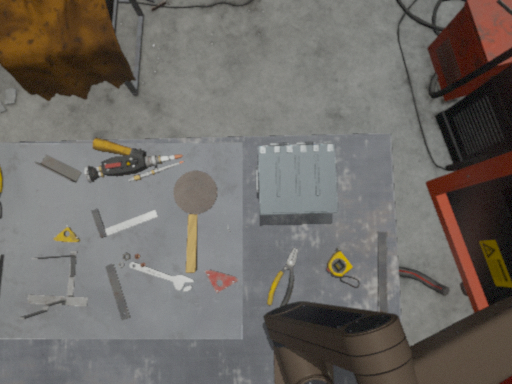

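The chest stands mid-scene with its lid shut (top view: about 260–335, 145–222). The wedge lies at about (192, 243) with its toe next to the blank (196, 192) and its thick end towards the robot. The networks' positions agree with this. Next I measure the yaws and work out the moves.

```bash
cat >> h.py <<'E'
def onplane(px,i,T,z):
    d=T[:3,:3]@np.c_[(px[:,0]-i['cx'])/i['fx'],(px[:,1]-i['cy'])/i['fy'],np.ones(len(px))].T
    return (T[:3,3:]+d*(z-T[2,3])/d[2]).T[:,:2]
def rect(name,label,i,T,z):
    r=nets.regions_of(name,label)
    if not r: print('none',label); return
    ys,xs=np.nonzero(r[0]['pixels']); p=onplane(np.c_[xs,ys].astype(float),i,T,z)
    c,wh,a=cv2.minAreaRect((p*1000).astype(np.float32)); print(label,round(r[0]['score'],2),'c',np.array(c),'wh',np.array(wh),'ang',a)
def plan(targets):
    """targets: (x,y,z,yaw) list of call ends from current pose; yaw of tool x. prints tool-axis fractions"""
    s=bot.sense(); p=np.array(s['ee_pos']); R=np.array(s['orientation']); yaw=np.arctan2(R[1,0],R[0,0])
    for t in targets:
        Rn=np.array([[np.cos(yaw),np.sin(yaw),0],[np.sin(yaw),-np.cos(yaw),0],[0,0,-1]])
        d=Rn.T@(np.array(t[:3])-p)/0.15; r=-(t[3]-yaw)/np.radians(45)
        print(np.round(d,3),'roll',round(r,3)); p=np.array(t[:3]); yaw=t[3]
E
python3 - <<'E'
from h import *
im,i,T=cam('top')
rect('top','lid',i,T,0.103); rect('top','wedge_mid',i,T,0.03); rect('top','blank_top',i,T,0.01)
plan([(0.43,-0.5,0.25,0.3),(0.53,-0.36,0.25,0.1),(.55,-.22,.25,0),(.53,-.08,.25,-.05),(.51,.06,.25,-.05),(.46,.20,.25,-.05),(.385,.33,.22,-.05)])
E
```

```text
lid 0.7 c [598.4478   6.2527] wh [222.0349 251.0568] ang 0.9670484066009521
wedge_mid 0.8 c [403.599  357.0846] wh [ 36.302  191.0607] ang 89.50272369384766
blank_top 0.69 c [577.1188 345.5588] wh [146.6878 147.1831] ang 88.67523193359375
[ 1.085 -0.239  0.022] roll 0.205
[ 0.913 -0.695  0.   ] roll 0.255
[ 0.226 -0.915  0.   ] roll 0.127
[-0.133 -0.933  0.   ] roll 0.064
[-0.18  -0.926  0.   ] roll -0.0
[-0.38  -0.916  0.   ] roll -0.0
[-0.543 -0.841  0.2  ] roll -0.0
```

```bash
python3 -m inch '{"travel":[[0.1,-0.02,0],[0.25,-0.06,0],[0.4,-0.1,0],[0.55,-0.13,0],[0.7,-0.17,0],[0.85,-0.2,0],[1,-0.24,0],[1,-0.24,0]],"roll":[0,0,0.1,0.1,0.2,0.2,0.2,0.2],"jaw":[0.8,0.8,0.8,0.8,0.8,0.8,0.8,0.8]}' 120
python3 -m inch '{"travel":[[0.15,-0.1,0],[0.3,-0.2,0],[0.45,-0.35,0],[0.6,-0.45,0],[0.75,-0.55,0],[0.9,-0.7,0],[0.9,-0.8,0],[0.9,-0.8,0]],"roll":[0,0.1,0.1,0.2,0.2,0.25,0.25,0.25],"jaw":[0.8,0.8,0.8,0.8,0.8,0.8,0.8,0.8]}'
python3 -m inch '{"travel":[[0,-0.15,0],[0.1,-0.3,0],[0.15,-0.5,0],[0.2,-0.65,0],[0.2,-0.8,0],[0.2,-0.9,0],[0.2,-1,0],[0.2,-1,0]],"roll":[0,0.1,0.1,0.13,0.13,0.13,0.13,0.13],"jaw":[0.8,0.8,0.8,0.8,0.8,0.8,0.8,0.8]}'
python3 -m inch '{"travel":[[0,-0.15,0],[0,-0.3,0],[0,-0.5,0],[0,-0.65,0],[-0.05,-0.8,0],[-0.1,-0.9,0],[-0.1,-1,0],[-0.1,-1,0]],"roll":[0,0,0,0,0,0,0,0],"jaw":[0.8,0.8,0.8,0.8,0.8,0.8,0.8,0.8]}'
python3 -m inch '{"travel":[[0,-0.15,0],[0,-0.3,0],[-0.05,-0.5,0],[-0.1,-0.65,0],[-0.1,-0.8,0],[-0.15,-0.9,0],[-0.2,-1,0],[-0.2,-1,0]],"roll":[0,0,0,0,0,0,0,0],"jaw":[0.8,0.8,0.8,0.8,0.8,0.8,0.8,0.8]}'
python3 - <<'E'
from h import *
st(); plan([(.46,.22,.23,-0.01),(.375,.345,.18,-0.01)])
E
```

```text
t: 2.3
ee_pos: [0.4201, -0.5042, 0.2534]
orientation: [[0.953, 0.303, 0.0], [0.303, -0.953, 0.0], [0.0, 0.0, -1.0]]
force: [-0.9, 0.6, 0.1]
width: 0.0681
grasp_force: 0.0
t: 3.3
ee_pos: [0.5108, -0.3505, 0.2533]
orientation: [[0.994, 0.108, -0.001], [0.108, -0.994, -0.0], [-0.001, 0.0, -1.0]]
force: [-0.2, -0.6, 1.2]
width: 0.068
grasp_force: 0.0
t: 4.3
ee_pos: [0.525, -0.1977, 0.2534]
orientation: [[1.0, 0.006, 0.0], [0.006, -1.0, -0.0], [0.0, 0.0, -1.0]]
force: [-0.2, -0.5, 0.5]
width: 0.0686
grasp_force: 0.0
t: 5.3
ee_pos: [0.5094, -0.0477, 0.2535]
orientation: [[1.0, 0.006, 0.0], [0.006, -1.0, -0.0], [0.0, 0.0, -1.0]]
force: [-0.7, -0.5, 0.4]
width: 0.0683
grasp_force: 0.0
t: 6.3
ee_pos: [0.4781, 0.1019, 0.2533]
orientation: [[1.0, 0.006, -0.0], [0.006, -1.0, -0.0], [-0.0, 0.0, -1.0]]
force: [-0.2, -0.1, -0.3]
width: 0.0685
grasp_force: 0.0
6.3 [0.4781 0.1019 0.2533] 
 [[ 1.      0.0065 -0.    ]
 [ 0.0065 -1.     -0.0002]
 [-0.      0.0002 -1.    ]] F [-0.2132 -0.1439 -0.3139] w 0.06849679300780985 g 0.0 q [ 0.0021 -0.1335  2.0226 -0.0002  1.2524  1.5665]
[-0.116 -0.788  0.155] roll 0.021
[-0.575 -0.828  0.333] roll -0.0
```

```bash
python3 -m inch '{"travel":[[0,-0.15,0],[0,-0.3,0],[-0.05,-0.45,0],[-0.1,-0.6,0.1],[-0.1,-0.75,0.15],[-0.12,-0.8,0.15],[-0.12,-0.8,0.15],[-0.12,-0.8,0.15]],"roll":[0,0.02,0.02,0.02,0.02,0.02,0.02,0.02],"jaw":[0.8,0.8,0.8,0.8,0.8,0.8,0.8,0.8]}'
python3 -m inch '{"travel":[[-0.1,-0.15,0],[-0.2,-0.3,0],[-0.3,-0.45,0.1],[-0.4,-0.6,0.2],[-0.5,-0.75,0.3],[-0.57,-0.82,0.33],[-0.57,-0.82,0.33],[-0.57,-0.82,0.33]],"roll":[0,0,0,0,0,0,0,0],"jaw":[0.8,0.8,0.8,0.8,0.8,0.8,0.8,0.8]}' | tail -4
python3 - <<'E'
from h import *
im,i,T=cam('wrist'); save(im,'pics/c.png'); pts('wrist',T,['wedge_mid','heel_edge']); rect('wrist','wedge_mid',i,T,.03); st()
plan([(.381,.357,.1,-0.01)])
E
```

```text
t: 7.3
ee_pos: [0.4604, 0.2206, 0.2314]
orientation: [[1.0, -0.011, 0.001], [-0.011, -1.0, -0.0], [0.001, 0.0, -1.0]]
force: [0.0, -0.1, 0.4]
width: 0.0685
grasp_force: 0.0
orientation: [[1.0, -0.011, 0.002], [-0.011, -1.0, 0.0], [0.002, -0.001, -1.0]]
force: [-0.1, -0.1, 0.8]
width: 0.0684
grasp_force: 0.0
wrist wedge_mid 0.6 [0.4098 0.3574 0.0217]
wrist heel_edge 0.58 [0.306  0.3545 0.0595]
wedge_mid 0.65 c [396.7195 357.4044] wh [ 36.3077 205.9885] ang 88.63775634765625
8.5 [0.3765 0.3448 0.1819] 
 [[ 0.9999 -0.0115  0.001 ]
 [-0.0115 -0.9999  0.0004]
 [ 0.001  -0.0005 -1.    ]] F [-0.1118 -0.0161  0.4894] w 0.06831733312792562 g 0.0 q [ 0.5426 -0.0064  2.04   -0.0002  1.1068  2.125 ]
[ 0.029 -0.082  0.546] roll -0.002
```

View pics/c.png

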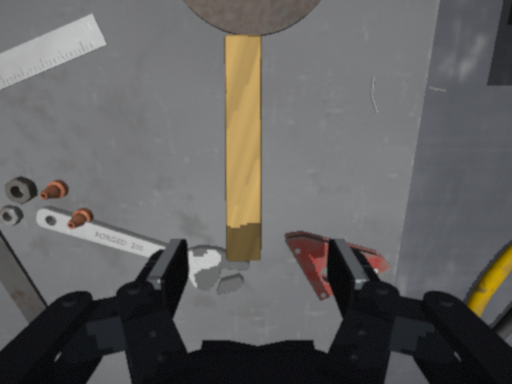

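```bash
python3 - <<'E'
from h import *
print(bot.tip_reach); plan([(.3845,.357,.08,-0.012),(.3845,.357,.042,-0.012)])
E
```

```text
0.022
[ 0.052 -0.082  0.679] roll 0.001
[0.    0.    0.253] roll -0.0
```

```bash
python3 -m inch '{"travel":[[0.05,-0.08,0.15],[0.05,-0.08,0.35],[0.05,-0.08,0.5],[0.05,-0.08,0.68],[0.05,-0.08,0.78],[0.05,-0.08,0.88],[0.05,-0.08,0.93],[0.05,-0.08,0.93]],"roll":[0,0,0,0,0,0,0,0],"jaw":[0.65,0.65,0.65,0.65,0.65,0.65,0.65,0.65]}'
python3 -m inch '{"travel":[[0,0,0],[0,0,0],[0,0,0],[0,0,0],[0,0,0],[0,0,0],[0,0,0.0],[0,0,0]],"roll":[0,0,0,0,0,0,0,0],"jaw":[0.3,0.3,0.2,0.2,0.2,0.2,0.2,0.2]}' 120
python3 - <<'E'
from h import *
im,i,T=cam('wrist'); pts('wrist',T,['wedge_mid','heel_edge'])
E
```

```text
t: 9.5
ee_pos: [0.3834, 0.357, 0.0416]
orientation: [[1.0, -0.01, -0.0], [-0.01, -1.0, -0.0], [-0.0, 0.0, -1.0]]
force: [-0.3, 0.7, 0.6]
width: 0.0555
grasp_force: 0.0
t: 10.5
ee_pos: [0.3842, 0.3576, 0.0431]
orientation: [[1.0, -0.01, 0.002], [-0.01, -1.0, 0.001], [0.002, -0.001, -1.0]]
force: [-1.2, -0.7, 5.4]
width: 0.0298
grasp_force: 119.5
wrist wedge_mid 0.9 [0.4089 0.3564 0.0234]
```

```bash
python3 -m inch '{"travel":[[0,0,-0.1],[0,0,-0.3],[0,0,-0.5],[0,0,-0.7],[0,0,-0.85],[0,0,-0.85],[0,0,-0.85],[0,0,-0.85]],"roll":[0,0,0,-0.2,-0.4,-0.6,-0.8,-1],"jaw":[0.2,0.2,0.2,0.2,0.2,0.2,0.2,0.2]}'
python3 -m inch '{"travel":[[0,0,0],[0,0,0],[0,0,0],[0,0,0],[0,0,0],[0,0,0],[0,0,0],[0,0,0]],"roll":[-0.15,-0.3,-0.5,-0.65,-0.8,-0.95,-1,-1],"jaw":[0.2,0.2,0.2,0.2,0.2,0.2,0.2,0.2]}' |grep -A1 ee
python3 -m inch '{"travel":[[-0.1,0,0],[-0.2,0.05,0],[-0.3,0.1,0],[-0.4,0.15,0],[-0.5,0.2,0],[-0.58,0.25,0],[-0.58,0.25,0],[-0.58,0.25,0]],"roll":[-0.15,-0.3,-0.5,-0.65,-0.8,-0.95,-1,-1],"jaw":[0.2,0.2,0.2,0.2,0.2,0.2,0.2,0.2]}' |grep -A1 ee
python3 -m inch '{"travel":[[0,0,0],[0,0,0],[0,0,0],[0,0,0],[0,0,0],[0,0,0],[0,0,0],[0,0,0]],"roll":[-0.15,-0.3,-0.5,-0.65,-0.8,-0.95,-1,-1],"jaw":[0.2,0.2,0.2,0.2,0.2,0.2,0.2,0.2]}'
python3 - <<'E'
from h import *
for c in ['scene','wrist']:
    im,i,T=cam(c); pts(c,T,['wedge_mid','heel_edge','lip','hinge','trough'])
    save(im,f'pics/d_{c}.png')
st()
E
```

```text
t: 11.65
ee_pos: [0.3828, 0.3567, 0.1692]
orientation: [[0.711, 0.703, -0.001], [0.703, -0.711, -0.001], [-0.001, -0.0, -1.0]]
force: [-0.5, -0.3, -2.6]
width: 0.0295
grasp_force: 119.0
ee_pos: [0.3829, 0.3568, 0.1692]
orientation: [[0.011, 1.0, -0.001], [1.0, -0.011, -0.0], [-0.0, -0.001, -1.0]]
ee_pos: [0.4198, 0.2694, 0.1692]
orientation: [[-0.699, 0.715, -0.0], [0.715, 0.699, -0.0], [0.0, -0.0, -1.0]]
t: 14.65
ee_pos: [0.4197, 0.2698, 0.1693]
orientation: [[-1.0, 0.011, -0.0], [0.011, 1.0, -0.0], [0.0, -0.0, -1.0]]
force: [0.5, -0.2, -2.2]
width: 0.0295
grasp_force: 119.0
scene wedge_mid 0.86 [0.395  0.2677 0.1482]
scene heel_edge 0.88 [0.4935 0.267  0.1833]
scene hinge 0.95 [0.7103 0.1032 0.0995]
scene trough 0.81 [0.6109 0.1057 0.0877]
wrist wedge_mid 0.8 [0.3952 0.2686 0.1472]
wrist lip 0.6 [0.485  0.0991 0.1005]
15.25 [0.42   0.2697 0.1693] 
 [[-0.9999  0.0106 -0.    ]
 [ 0.0106  0.9999  0.    ]
 [ 0.      0.     -1.    ]] F [ 1.0134 -0.5127 -2.4959] w 0.0296264875019674 g 119.00634728372097 q [ 0.3672 -0.0162  2.075   0.      1.0828 -1.193 ]
```

View pics/d_scene.png

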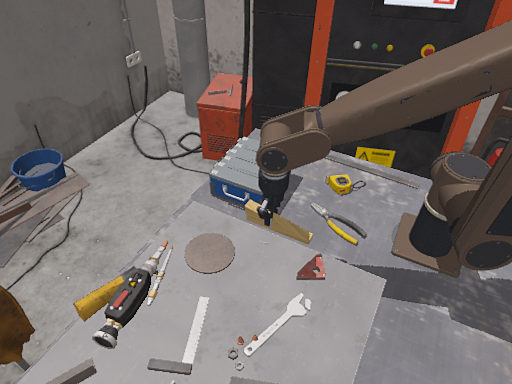

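```bash
python3 -m inch '{"travel":[[0,-0.05,0.1],[0,-0.1,0.25],[-0.03,-0.2,0.4],[-0.03,-0.2,0.55],[-0.035,-0.2,0.66],[-0.035,-0.2,0.66],[-0.035,-0.2,0.66],[-0.035,-0.2,0.66]],"roll":[0,-0.045,-0.045,-0.045,-0.045,-0.045,-0.045,-0.045],"jaw":[0.2,0.2,0.2,0.2,0.2,0.2,0.2,0.2]}'
python3 -m inch '{"travel":[[0,-0.1,0],[0,-0.25,0],[0,-0.4,0],[0,-0.55,0],[0,-0.7,0],[0,-0.85,0],[0,-0.95,0],[0,-0.95,0]],"roll":[0,0,0,0,0,0,0,0],"jaw":[0.2,0.2,0.2,0.2,0.2,0.2,0.2,0.2]}'
python3 - <<'E'
from h import *
im,i,T=cam('scene'); pts('scene',T,['heel_edge','wedge_mid','lip']); save(im[130:280,180:380].repeat(3,0).repeat(3,1),'pics/e.png'); st()
s=bot.sense(); p=np.array(s['ee_pos']); H=np.array([.7095,.1045,.1]); u=np.array([np.cos(.025),np.sin(.025)])
# heel = p + .0748*u, z+.015
tg=[]
for th,r in [(0.02,.208),(.25,.207),(.5,.206),(.75,.205),(1.0,.204),(1.25,.203),(1.45,.203),(1.55,.203)]:
    hx=H[:2]-u*r*np.cos(th); q=hx-.0748*u; q=q-0*u
    tg.append([*q,.1+r*np.sin(th)-.015,np.pi+.025])
    print(th,np.array(tg[-1][:3]),'from start, tool frac', np.round([-(u@(q-p[:2]))/.15, (np.array([-u[1],u[0]])@(q-p[:2]))/.15,-(tg[-1][2]-p[2])/.15],3))
E
```

```text
t: 16.25
ee_pos: [0.4257, 0.24, 0.0714]
orientation: [[-1.0, -0.025, 0.002], [-0.025, 1.0, 0.001], [-0.002, 0.001, -1.0]]
force: [-0.4, -0.4, -2.1]
width: 0.03
grasp_force: 119.1
t: 17.25
ee_pos: [0.4286, 0.0963, 0.0706]
orientation: [[-1.0, -0.023, 0.001], [-0.023, 1.0, 0.0], [-0.001, 0.0, -1.0]]
force: [0.2, -0.7, -2.9]
width: 0.0298
grasp_force: 119.3
scene heel_edge 0.87 [0.5033 0.0967 0.0873]
scene wedge_mid 0.98 [0.4034 0.0968 0.0488]
scene lip 0.71 [0.4934 0.0939 0.0999]
17.45 [0.4284 0.0976 0.0703] 
 [[-0.9997 -0.0255  0.    ]
 [-0.0255  0.9997  0.0002]
 [-0.      0.0002 -1.    ]] F [ 0.4379  0.32   -2.1371] w 0.029393818679233262 g 119.26418043673038 q [-0.0078  0.0091  2.2642  0.0002  0.8683 -1.6042]
0.02 [0.4268 0.0974 0.0892] from start, tool frac [ 0.011 -0.001 -0.125]
0.25 [0.4342 0.0976 0.1362] from start, tool frac [-0.039 -0.001 -0.439]
0.5 [0.454  0.0981 0.1838] from start, tool frac [-0.17  -0.001 -0.756]
0.75 [0.4848 0.0989 0.2247] from start, tool frac [-0.376 -0.001 -1.029]
1.0 [0.5245 0.0999 0.2567] from start, tool frac [-0.641 -0.001 -1.242]
1.25 [0.5707 0.101  0.2776] from start, tool frac [-0.949 -0.001 -1.382]
1.45 [0.6103 0.102  0.2865] from start, tool frac [-1.213 -0.001 -1.441]
1.55 [0.6305 0.1025 0.288 ] from start, tool frac [-1.347 -0.001 -1.451]
```

View pics/e.png

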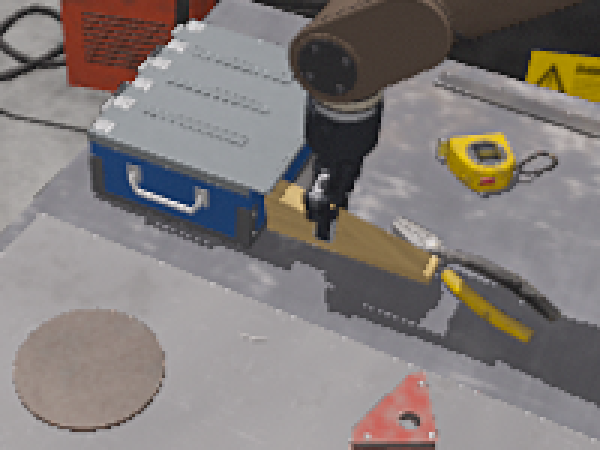

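```bash
python3 -m inch '{"travel":[[0,0,-0.12],[0,0,-0.28],[-0.04,0,-0.44],[-0.1,0,-0.6],[-0.17,0,-0.755],[-0.26,0,-0.89],[-0.33,0,-0.98],[-0.33,0,-0.98]],"roll":[0,0,0,0,0,0,0,0],"jaw":[0.2,0.2,0.2,0.2,0.2,0.2,0.2,0.2]}'
python3 - <<'E'
from h import *
im,i,T=cam('scene'); pts('scene',T,['heel_edge','wedge_mid','lip','hinge']); st()
E
```

```text
t: 18.45
ee_pos: [0.4786, 0.0989, 0.218]
orientation: [[-1.0, -0.026, 0.001], [-0.026, 1.0, 0.0], [-0.001, 0.0, -1.0]]
force: [-1.8, -0.1, -3.2]
width: 0.0294
grasp_force: 119.7
scene heel_edge 0.8 [0.5538 0.0985 0.2317]
scene heel_edge 0.32 [0.5416 0.098  0.2421]
scene wedge_mid 0.61 [0.453  0.1001 0.1963]
scene lip 0.93 [0.5423 0.0999 0.243 ]
scene hinge 0.57 [0.7087 0.1035 0.1017]
18.7 [0.4769 0.0986 0.216 ] 
 [[-0.9997 -0.0252 -0.0027]
 [-0.0252  0.9997  0.0003]
 [ 0.0027  0.0004 -1.    ]] F [-1.8626  0.7272 -3.8404] w 0.02945456585492782 g 119.64726872742176 q [-0.0049 -0.0998  2.0628  0.0004  1.1814 -1.601 ]
```

```bash
python3 -m inch '{"travel":[[-0.1,0,-0.1],[-0.2,0,-0.18],[-0.33,0,-0.27],[-0.47,0,-0.34],[-0.62,0,-0.4],[-0.76,0,-0.44],[-0.9,0,-0.46],[-0.98,0,-0.46]],"roll":[0,0,0,0,0,0,0,0],"jaw":[0.2,0.2,0.2,0.2,0.2,0.2,0.2,0.2]}'
python3 - <<'E'
from h import *
im,i,T=cam('scene'); pts('scene',T,['heel_edge','wedge_mid','lip','hinge','trough']); 
im,i,T=cam('top'); pts('top',T,['trough','bin_left','bin_right','chest','stud_mid','short_bolt_mid']); save(im[100:260,200:400].repeat(3,0).repeat(3,1),'pics/f.png');st()
E
```

```text
t: 19.7
ee_pos: [0.6258, 0.1018, 0.2862]
orientation: [[-1.0, -0.025, 0.001], [-0.025, 1.0, -0.0], [-0.001, -0.0, -1.0]]
force: [-0.4, -0.7, -2.1]
width: 0.0296
grasp_force: 119.8
scene heel_edge 0.87 [0.7028 0.1058 0.302 ]
scene wedge_mid 0.97 [0.5973 0.1026 0.2654]
scene wedge_mid 0.69 [0.7009 0.1007 0.3034]
scene lip 0.64 [0.702  0.1006 0.3203]
scene trough 0.74 [0.6111 0.1022 0.0865]
top trough 0.85 [0.6096 0.1009 0.0899]
top bin_left 0.67 [0.6027 0.0257 0.0409]
top bin_right 0.95 [ 0.6124 -0.0648  0.0388]
top chest 0.82 [0.6103 0.0068 0.0034]
20.35 [0.6247 0.1022 0.2863] 
 [[-0.9997 -0.025  -0.0001]
 [-0.025   0.9997  0.0002]
 [ 0.0001  0.0002 -1.    ]] F [-0.1994  0.0277 -3.6739] w 0.029428196080332952 g 119.67308051884174 q [ 0.002   0.1719  1.6517  0.0002  1.3181 -1.5939]
```

View pics/f.png

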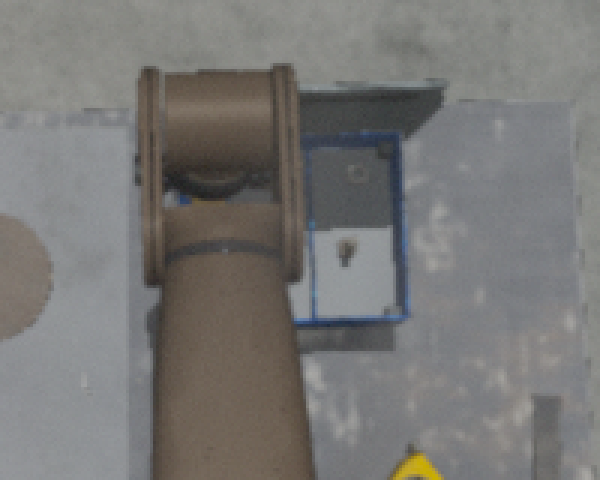

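```bash
python3 -m inch '{"travel":[[-0.05,0,0],[-0.05,0,0.12],[-0.05,0,0.25],[-0.05,0,0.38],[-0.05,0,0.5],[-0.05,0,0.63],[-0.05,0,0.75],[-0.05,0,0.75]],"roll":[0,0,0,0,0,0,0,0],"jaw":[0.2,0.2,0.2,0.2,0.2,0.2,0.2,0.2]}'
python3 - <<'E'
from h import *
for c in ['scene','wrist']:
    im,i,T=cam(c); pts(c,T,['heel_edge','wedge_mid','hinge','trough'])
    if c=='scene': im=im[130:250,200:360].repeat(4,0).repeat(4,1)
    save(im,f'pics/g_{c}.png')
st()
E
```

```text
t: 21.35
ee_pos: [0.6306, 0.1022, 0.1708]
orientation: [[-1.0, -0.025, -0.006], [-0.025, 1.0, 0.0], [0.006, 0.0, -1.0]]
force: [-1.3, 0.3, -4.5]
width: 0.0296
grasp_force: 119.8
scene heel_edge 0.71 [0.7053 0.1028 0.1846]
scene wedge_mid 0.83 [0.6054 0.099  0.1497]
scene hinge 0.92 [0.7085 0.1056 0.0992]
scene trough 0.59 [0.6091 0.1039 0.0862]
wrist wedge_mid 0.57 [0.6076 0.0998 0.1528]
21.85 [0.6328 0.1023 0.1745] 
 [[-0.9997 -0.0249  0.0013]
 [-0.0249  0.9997  0.    ]
 [-0.0013  0.     -1.    ]] F [-1.8058 -0.6589 -2.2433] w 0.029489139986700826 g 119.78079579770565 q [ 0.0022  0.284   1.7292  0.      1.127  -1.5936]
```

View pics/g_scene.png

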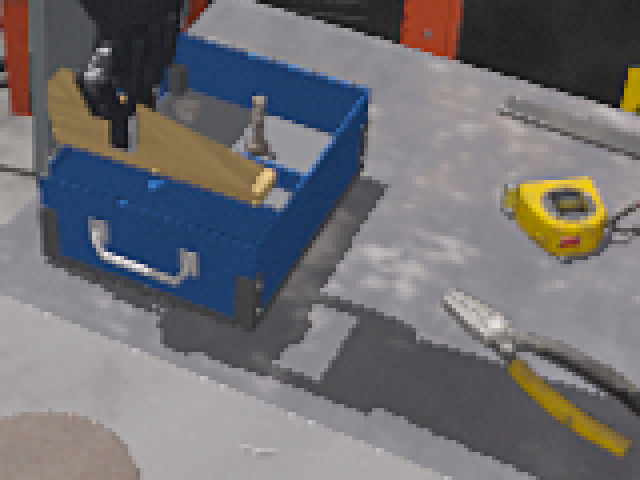

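View pics/g_wrist.png

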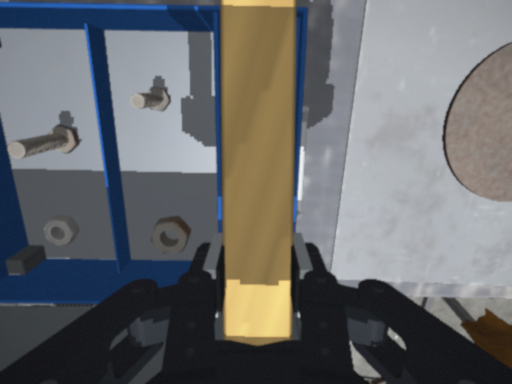

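The lid is wide open. The wedge hangs over the trough. The long bolt is in the right bin at wrist pixel (45, 142) and the short one in the left bin at (150, 100). I check the front and side wall positions from the wrist picture before lowering.

```bash
python3 - <<'E'
from h import *
im,i,T=cam('wrist')
im2=im.astype(int)
print('col150 rows0-40 (r,b):',[(r,im2[r,180,0],im2[r,180,2]) for r in range(0,36,2)])
print('row150 cols:',[(c,im2[60,c,0],im2[60,c,2]) for c in list(range(206,230,2))+list(range(288,314,2))])
print(onplane(np.array([[180.,3],[180,5],[180,25],[180,30]]),i,T,.1))
print(onplane(np.array([[216.,60],[221,60],[298.,60],[305,60]]),i,T,.1))
pts('wrist',T,['stud_mid','short_bolt_mid','bin_right']); st()
E
```

```text
col150 rows0-40 (r,b): [(0, np.int64(72), np.int64(78)), (2, np.int64(70), np.int64(77)), (4, np.int64(60), np.int64(87)), (6, np.int64(27), np.int64(106)), (8, np.int64(23), np.int64(97)), (10, np.int64(19), np.int64(75)), (12, np.int64(18), np.int64(68)), (14, np.int64(18), np.int64(67)), (16, np.int64(10), np.int64(66)), (18, np.int64(17), np.int64(68)), (20, np.int64(17), np.int64(69)), (22, np.int64(15), np.int64(68)), (24, np.int64(19), np.int64(75)), (26, np.int64(23), np.int64(91)), (28, np.int64(24), np.int64(92)), (30, np.int64(49), np.int64(101)), (32, np.int64(146), np.int64(163)), (34, np.int64(159), np.int64(172))]
row150 cols: [(206, np.int64(90), np.int64(98)), (208, np.int64(88), np.int64(98)), (210, np.int64(93), np.int64(102)), (212, np.int64(156), np.int64(171)), (214, np.int64(82), np.int64(126)), (216, np.int64(27), np.int64(115)), (218, np.int64(25), np.int64(96)), (220, np.int64(59), np.int64(64)), (222, np.int64(116), np.int64(63)), (224, np.int64(143), np.int64(76)), (226, np.int64(152), np.int64(80)), (228, np.int64(152), np.int64(81)), (288, np.int64(146),
[... 299 characters left out ...]
, (306, np.int64(71), np.int64(80)), (308, np.int64(76), np.int64(82)), (310, np.int64(76), np.int64(82)), (312, np.int64(75), np.int64(82))]
[[0.5095 0.0557]
 [0.5105 0.0557]
 [0.5206 0.0552]
 [0.5232 0.0551]]
[[0.5386 0.0755]
 [0.5385 0.0784]
 [0.5374 0.1238]
 [0.5373 0.128 ]]
wrist stud_mid 0.67 [ 0.5937 -0.0565  0.0676]
wrist short_bolt_mid 0.56 [0.5625 0.024  0.0631]
wrist bin_right 0.88 [ 0.6097 -0.0597  0.0333]
wrist bin_right 0.58 [0.6059 0.1006 0.153 ]
22.05 [0.6328 0.1023 0.1744] 
 [[-0.9997 -0.0249  0.0013]
 [-0.0249  0.9997  0.    ]
 [-0.0013 -0.     -1.    ]] F [-1.2709 -0.1845 -1.3551] w 0.0298216441209839 g 119.84084196388721 q [ 0.0022  0.2842  1.7292  0.      1.1269 -1.5935]
```

```bash
python3 -m inch '{"travel":[[0,0.01,0.04],[0,0.01,0.08],[0,0.01,0.12],[0,0.01,0.16],[0,0.01,0.2],[0,0.01,0.24],[0,0.01,0.27],[0,0.01,0.29]],"roll":[0,0,0,0,0,0,0,0],"jaw":[0.2,0.2,0.2,0.2,0.2,0.2,0.2,0.2]}'
python3 -m inch '{"travel":[[0,0,0],[0,0,0.01],[0,0,0.01],[0,0,0.02],[0,0,0.02],[0,0,0.02],[0,0,0.02],[0,0,0.02]],"roll":[0,0,0,0,0,0,0,0],"jaw":[0.2,0.2,0.2,0.2,0.2,0.2,0.2,0.2]}'
python3 - <<'E'
from h import *
for c in ['scene','wrist']:
    im,i,T=cam(c); pts(c,T,['heel_edge','wedge_mid'])
    if c=='scene': save(im[130:250,200:360].repeat(4,0).repeat(4,1),f'pics/h_{c}.png')
E
```

```text
t: 23.05
ee_pos: [0.6321, 0.1038, 0.1299]
orientation: [[-1.0, -0.025, -0.001], [-0.025, 1.0, -0.0], [0.001, 0.0, -1.0]]
force: [-4.3, -0.1, -0.5]
width: 0.0298
grasp_force: 120.0
t: 24.05
ee_pos: [0.6325, 0.1038, 0.1275]
orientation: [[-1.0, -0.025, 0.0], [-0.025, 1.0, 0.0], [-0.0, -0.0, -1.0]]
force: [-3.7, -0.2, 0.0]
width: 0.0293
grasp_force: 120.0
scene heel_edge 0.7 [0.7098 0.1005 0.1429]
scene wedge_mid 0.88 [0.6081 0.1031 0.1078]
```

View pics/h_scene.png

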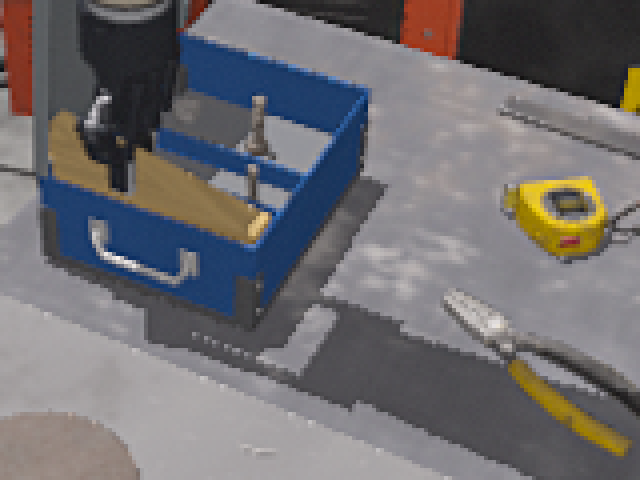

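```bash
python3 -m inch '{"travel":[[0,0,0.01],[0,0,0.015],[0.01,0,0.015],[0.015,0,0.015],[0.02,0,0.015],[0.02,0,0.015],[0.02,0,0.015],[0.02,0,0.015]],"roll":[0,0,0,0,0,0,0,0],"jaw":[0.2,0.2,0.2,0.2,0.2,0.2,0.2,0.2]}' 40
python3 -m inch '{"travel":[[0,0,0],[0,0,0],[0,0,0],[0,0,0],[0,0,0],[0,0,0],[0,0,0],[0,0,0]],"roll":[0,0,0,0,0,0,0,0],"jaw":[0.4,0.5,0.6,0.65,0.65,0.65,0.65,0.65]}'
python3 - <<'E'
from h import *
for c in ['scene']:
    im,i,T=cam(c); pts(c,T,['heel_edge','wedge_mid','lip'])
im,i,T=cam('wrist'); pts('wrist',T,['stud_mid','short_bolt_mid'])
st()
E
```

```text
t: 25.35
ee_pos: [0.6316, 0.1037, 0.127]
orientation: [[-1.0, -0.025, 0.006], [-0.025, 1.0, 0.0], [-0.006, 0.0, -1.0]]
force: [2.4, 0.5, 6.2]
width: 0.0293
grasp_force: 120.7
t: 26.35
ee_pos: [0.6294, 0.1037, 0.1251]
orientation: [[-1.0, -0.025, 0.0], [-0.025, 1.0, -0.0], [-0.0, -0.0, -1.0]]
force: [-0.5, 0.4, -0.0]
width: 0.0555
grasp_force: 0.0
scene heel_edge 0.93 [0.7052 0.1028 0.1457]
scene wedge_mid 0.64 [0.6063 0.1038 0.1064]
scene wedge_mid 0.22 [0.6146 0.0063 0.0029]
scene lip 0.62 [0.6812 0.1026 0.3184]
wrist short_bolt_mid 0.72 [0.5621 0.0237 0.0609]
26.7 [0.6294 0.1037 0.1251] 
 [[-0.9997 -0.0249  0.    ]
 [-0.0249  0.9997  0.    ]
 [-0.      0.     -1.    ]] F [-0.2927  0.2379 -0.2843] w 0.055050167700830016 g 0.0 q [ 0.0044  0.3351  1.7637  0.      1.0427 -1.5913]
```

```bash
python3 -m inch '{"travel":[[0.03,0,-0.08],[0.08,0,-0.2],[0.15,0,-0.35],[0.22,0,-0.5],[0.25,-0.05,-0.6],[0.25,-0.15,-0.65],[0.25,-0.25,-0.67],[0.25,-0.3,-0.67]],"roll":[0,0,0,0,0,0,0,0],"jaw":[0.65,0.65,0.65,0.65,0.65,0.65,0.65,0.65]}'
python3 -m inch '{"travel":[[0,-0.15,0],[0,-0.3,0],[0,-0.45,0],[0,-0.6,0],[0,-0.75,0],[0,-0.78,0],[0,-0.78,0],[0,-0.78,0]],"roll":[0,0,0,0,0,0,0,0],"jaw":[0.5,0.4,0.4,0.4,0.4,0.4,0.4,0.4]}'
python3 - <<'E'
from h import *
im,i,T=cam('wrist'); pts('wrist',T,['stud_mid','short_bolt_mid']); save(im,'pics/k.png')
im,i,T=cam('scene'); pts('scene',T,['stud_mid','wedge_mid','lip','blank_top'])
im,i,T=cam('top'); pts('top',T,['stud_mid','blank_top'])
st()
E
```

```text
t: 27.7
ee_pos: [0.593, 0.0562, 0.2251]
orientation: [[-1.0, -0.023, -0.001], [-0.023, 1.0, -0.0], [0.001, -0.0, -1.0]]
force: [-0.7, -0.0, -0.8]
width: 0.0559
grasp_force: 0.0
t: 28.7
ee_pos: [0.5959, -0.0586, 0.2255]
orientation: [[-1.0, -0.026, -0.0], [-0.026, 1.0, 0.0], [0.0, 0.0, -1.0]]
force: [-0.0, -0.2, 0.0]
width: 0.0342
grasp_force: 0.0
wrist stud_mid 0.87 [ 0.5949 -0.0553  0.065 ]
wrist short_bolt_mid 0.88 [0.5625 0.0222 0.0608]
scene stud_mid 0.49 [ 0.6017 -0.0582  0.0694]
scene wedge_mid 0.62 [0.6055 0.1049 0.1063]
scene lip 0.92 [0.6846 0.0993 0.3188]
scene blank_top 0.58 [0.5792 0.3477 0.0088]
top stud_mid 0.29 [0.6073 0.1015 0.0895]
top blank_top 0.98 [0.5755 0.3473 0.0132]
top blank_top 0.21 [0.6076 0.0999 0.0882]
29.25 [ 0.5959 -0.0592  0.2256] 
 [[-0.9997 -0.025   0.    ]
 [-0.025   0.9997  0.    ]
 [-0.      0.     -1.    ]] F [-0.4871  0.3134 -0.3198] w 0.034530943209355784 g 0.0 q [-0.2682  0.1445  1.7955  0.      1.2016 -1.864 ]
```

View pics/k.png

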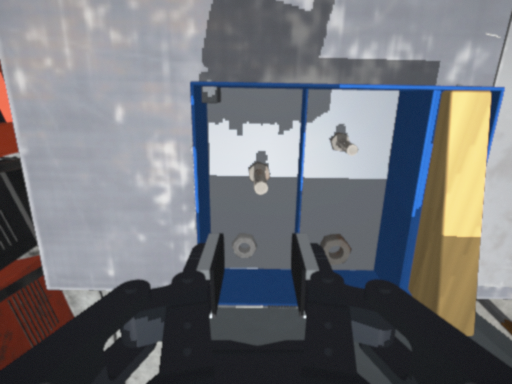

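The right bin holds the long bolt (tip at about (261, 188)). The short bolt stands in the left bin at (343, 140), and the wedge lies in the trough on the right side of the picture.

```bash
python3 - <<'E'
from h import *
s=bot.sense(); i=viewer.camera_info('wrist'); W=np.eye(4); W[:3,:3]=s['orientation']; W[:3,3]=s['ee_pos']; T=W@np.array(i['T_tool_cam'])
print(onplane(np.array([[261.,187]]),i,T,.096),onplane(np.array([[260.,170]]),i,T,.046), onplane(np.array([[193.,84],[305,88]]),i,T,.1))
E
```

```text
[[ 0.5954 -0.056 ]] [[ 0.5924 -0.0564]] [[ 0.5139 -0.11  ]
 [ 0.5147 -0.0248]]
```

```bash
python3 -m inch '{"travel":[[0.005,0.02,0.1],[0.005,0.02,0.25],[0.005,0.02,0.4],[0.005,0.02,0.55],[0.005,0.02,0.7],[0.005,0.02,0.85],[0.005,0.02,0.95],[0.005,0.02,1]],"roll":[0,0,0,0,0,0,0,0],"jaw":[0.4,0.4,0.4,0.4,0.4,0.4,0.4,0.4]}' 60
python3 -m inch '{"travel":[[0,0,0],[0,0,0],[0,0,0],[0,0,0],[0,0,0],[0,0,0],[0,0,0],[0,0,0]],"roll":[0,0,0,0,0,0,0,0],"jaw":[0.3,0.2,0.1,0,0,0,0,0]}'
python3 -m inch '{"travel":[[0,0,-0.05],[0,0,-0.15],[0,0,-0.3],[0,0,-0.45],[0,0,-0.6],[0,0,-0.8],[0,0,-0.95],[0,0,-1]],"roll":[0,0,0,0,0,0,0,0],"jaw":[0,0,0,0,0,0,0,0]}'
python3 - <<'E'
from h import *
im,i,T=cam('wrist'); pts('wrist',T,['stud_mid','short_bolt_mid'])
im,i,T=cam('scene'); pts('scene',T,['stud_mid','lip','wedge_mid'])
st()
plan([(.59,.09,.24,np.pi+.025),(.58,.23,.24,np.pi+.025),(.578,.347,.2,np.pi+.025)])
E
```

```text
t: 30.25
ee_pos: [0.5944, -0.0559, 0.074]
orientation: [[-1.0, -0.025, -0.002], [-0.025, 1.0, 0.001], [0.002, 0.001, -1.0]]
force: [-0.5, -0.4, -0.0]
width: 0.0342
grasp_force: 0.0
t: 31.25
ee_pos: [0.596, -0.0566, 0.0769]
orientation: [[-1.0, -0.025, 0.002], [-0.025, 1.0, -0.001], [-0.002, -0.001, -1.0]]
force: [-0.2, -1.5, 5.3]
width: 0.0105
grasp_force: 58.4
t: 32.25
ee_pos: [0.5957, -0.0562, 0.228]
orientation: [[-1.0, -0.025, 0.003], [-0.025, 1.0, -0.001], [-0.003, -0.001, -1.0]]
force: [-0.0, -0.3, -0.6]
width: 0.0105
grasp_force: 58.3
wrist stud_mid 0.76 [ 0.5964 -0.0557  0.2144]
wrist short_bolt_mid 0.7 [0.5609 0.022  0.0598]
wrist short_bolt_mid 0.29 [0.6133 0.0081 0.0011]
scene stud_mid 0.67 [0.7111 0.1088 0.1012]
scene stud_mid 0.39 [ 0.5962 -0.0599  0.2179]
scene lip 0.69 [0.6831 0.098  0.3217]
scene wedge_mid 0.76 [0.6027 0.0995 0.1071]
32.6 [ 0.5944 -0.056   0.2241] 
 [[-0.9997 -0.0248 -0.0025]
 [-0.0248  0.9997  0.0007]
 [ 0.0025  0.0008 -1.    ]] F [ 0.1669  0.4511 -0.7117] w 0.010585428499633082 g 58.309407234191895 q [-0.2638  0.1433  1.7997  0.0001  1.2012 -1.8595]
[ 0.005  0.974 -0.106] roll -8.0
[0.043 0.935 0.   ] roll -0.0
[-0.006  0.78   0.267] roll -0.0
```

```bash
python3 -m inch '{"travel":[[0,0.1,0],[0,0.25,-0.05],[0,0.4,-0.1],[0,0.55,-0.1],[0,0.7,-0.1],[0,0.85,-0.1],[0,0.97,-0.1],[0,0.97,-0.1]],"roll":[0,0,0,0,0,0,0,0],"jaw":[0,0,0,0,0,0,0,0]}' | grep ee
python3 -m inch '{"travel":[[0,0.1,0],[0,0.25,0],[0,0.4,0],[0.04,0.55,0],[0.04,0.7,0],[0.04,0.85,0],[0.04,0.93,0],[0.04,0.93,0]],"roll":[0,0,0,0,0,0,0,0],"jaw":[0,0,0,0,0,0,0,0]}' | grep ee
python3 -m inch '{"travel":[[0,0.1,0],[0,0.25,0],[0,0.4,0.05],[0,0.55,0.1],[0,0.7,0.3],[0,0.78,0.5],[0,0.78,0.7],[0,0.78,0.75]],"roll":[0,0,0,0,0,0,0,0],"jaw":[0,0,0,0,0,0,0,0]}'
python3 - <<'E'
from h import *
im,i,T=cam('wrist'); pts('wrist',T,['stud_mid','blank_top']); rect('wrist','blank_top',i,T,.01); save(im,'pics/m.png')
st()
E
```

```text
ee_pos: [0.5913, 0.091, 0.2409]
ee_pos: [0.582, 0.2293, 0.2404]
t: 35.6
ee_pos: [0.5769, 0.3459, 0.1242]
orientation: [[-1.0, -0.026, -0.006], [-0.026, 1.0, -0.002], [0.006, -0.002, -1.0]]
force: [-0.5, -0.1, -1.2]
width: 0.0101
grasp_force: 58.4
wrist blank_top 0.55 [0.5767 0.351  0.0129]
blank_top 0.66 c [570.9974 347.6014] wh [150.6366 137.9381] ang 89.41983032226562
35.8 [0.5798 0.346  0.1294] 
 [[-0.9997 -0.0249  0.0019]
 [-0.0249  0.9997  0.0008]
 [-0.0019  0.0007 -1.    ]] F [ 0.4258 -0.936  -1.0562] w 0.010261828200312214 g 58.42781960964203 q [ 0.388   0.4031  1.6648 -0.      1.0716 -1.2077]
```

View pics/m.png

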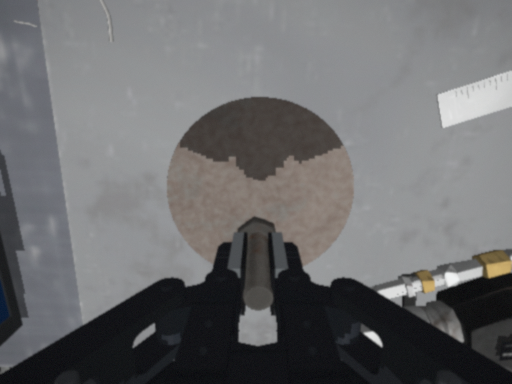

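```bash
python3 - <<'E'
from h import *
s=bot.sense(); i=viewer.camera_info('wrist'); W=np.eye(4); W[:3,:3]=s['orientation']; W[:3,3]=s['ee_pos']; T=W@np.array(i['T_tool_cam'])
P=onplane(np.array([[260.,97],[167,187],[354,187],[181,148],[343,150],[200,251],[328,249]]),i,T,.01); print(P)
from scipy.optimize import least_squares
print(least_squares(lambda c:np.hypot(*(P-c).T)-.075,P.mean(0)).x, least_squares(lambda c:np.hypot(*(P-c[:2]).T)-c[2],[*P.mean(0),.075]).x)
print(np.array(s['ee_pos']))
E
```

```text
[[0.5062 0.3463]
 [0.5784 0.2724]
 [0.5746 0.425 ]
 [0.5461 0.2853]
 [0.5445 0.4128]
 [0.636  0.2976]
 [0.6314 0.409 ]]
[0.5827 0.3496] [0.5829 0.3496 0.0756]
[0.5798 0.346  0.1294]
```

```bash
python3 -m inch '{"travel":[[-0.01,0.017,0.08],[-0.01,0.017,0.16],[-0.01,0.017,0.24],[-0.01,0.017,0.32],[-0.01,0.017,0.4],[-0.01,0.017,0.46],[-0.01,0.017,0.48],[-0.01,0.017,0.48]],"roll":[0,0,0,0,0,0,0,0],"jaw":[0,0,0,0,0,0,0,0]}'
python3 - <<'E'
from h import *
im,i,T=cam('scene'); pts('scene',T,['stud_mid','blank_top']); st()
E
python3 -m inch '{"travel":[[0,0,0.005],[0,0,0.01],[0,0,0.015],[0,0,0.02],[0,0,0.02],[0,0,0.02],[0,0,0.02],[0,0,0.02]],"roll":[0,0,0,0,0,0,0,0],"jaw":[0,0,0,0,0,0,0,0]}'
```

```text
t: 36.8
ee_pos: [0.5806, 0.3481, 0.056]
orientation: [[-1.0, -0.025, -0.0], [-0.025, 1.0, -0.0], [0.0, -0.0, -1.0]]
force: [-0.4, -0.7, -1.4]
width: 0.0102
grasp_force: 58.4
scene stud_mid 0.39 [0.5832 0.3442 0.0483]
scene blank_top 0.97 [0.5842 0.3478 0.01  ]
scene blank_top 0.52 [0.6805 0.0993 0.3236]
36.95 [0.5809 0.3483 0.0568] 
 [[-0.9997 -0.0249  0.0011]
 [-0.0249  0.9997  0.0005]
 [-0.0011  0.0005 -1.    ]] F [ 0.1462 -0.4625 -0.5916] w 0.010116135240761746 g 58.41847121715546 q [ 0.3905  0.4996  1.6817  0.      0.9591 -1.2052]
t: 37.95
ee_pos: [0.5805, 0.3481, 0.0531]
orientation: [[-1.0, -0.025, 0.0], [-0.025, 1.0, 0.0], [-0.0, 0.0, -1.0]]
force: [0.4, 0.2, -0.7]
width: 0.0105
grasp_force: 58.4
```

```bash
python3 -m inch '{"travel":[[0,0,0.004],[0,0,0.008],[0,0,0.012],[0,0,0.016],[0,0,0.016],[0,0,0.016],[0,0,0.016],[0,0,0.016]],"roll":[0,0,0,0,0,0,0,0],"jaw":[0,0,0,0,0,0,0,0]}' | grep -E 'ee|force'
python3 -m inch '{"travel":[[0,0,0.002],[0,0,0.004],[0,0,0.006],[0,0,0.008],[0,0,0.008],[0,0,0.008],[0,0,0.008],[0,0,0.008]],"roll":[0,0,0,0,0,0,0,0],"jaw":[0,0,0,0,0,0,0,0]}' | grep -E 'ee|force'
```

```text
ee_pos: [0.5805, 0.3481, 0.0507]
force: [0.0, -0.2, -0.8]
grasp_force: 58.4
ee_pos: [0.5805, 0.3481, 0.0495]
force: [-0.0, 0.5, -0.8]
grasp_force: 58.4
```

```bash
python3 -m inch '{"travel":[[0,0,0.003],[0,0,0.005],[0,0,0.007],[0,0,0.007],[0,0,0.007],[0,0,0.007],[0,0,0.007],[0,0,0.007]],"roll":[0,0,0,0,0,0,0,0],"jaw":[0,0,0,0,0,0,0,0]}' | grep -E 'ee|force'
```

```text
ee_pos: [0.5807, 0.3482, 0.0491]
force: [-1.9, 0.4, 5.7]
grasp_force: 58.6
```

```bash
python3 -m inch '{"travel":[[0,0,0],[0,0,0],[0,0,0],[0,0,0],[0,0,0],[0,0,0],[0,0,0],[0,0,0]],"roll":[0,0,0,0,0,0,0,0],"jaw":[0.13,0.16,0.2,0.25,0.3,0.35,0.4,0.4]}' 20 | grep -E 'force|width'
python3 -m inch '{"travel":[[0,0,-0.05],[0,0,-0.15],[0,0,-0.3],[0,0,-0.45],[0,0,-0.6],[0,0,-0.8],[0,0,-1],[0,0,-1]],"roll":[0,0,0,0,0,0,0,0],"jaw":[0.4,0.4,0.4,0.4,0.4,0.4,0.4,0.4]}'
python3 - <<'E'
from h import *
im,i,T=cam('wrist'); pts('wrist',T,['stud_mid','blank_top']); a=im
im,i,T=cam('scene'); pts('scene',T,['stud_mid','lip','wedge_mid','short_bolt_mid','blank_top'])
save(np.hstack([cv2.resize(a,(400,300)),cv2.resize(im[120:295,170:400],(400,300))]),'pics/n.png'); st()
E
```

```text
force: [-0.5, -0.2, -0.3]
width: 0.0341
grasp_force: 0.0
t: 42.95
ee_pos: [0.5824, 0.3489, 0.2034]
orientation: [[-1.0, -0.025, 0.008], [-0.025, 1.0, 0.003], [-0.008, 0.003, -1.0]]
force: [0.3, 0.1, 0.2]
width: 0.0341
grasp_force: 0.0
wrist stud_mid 0.58 [0.5777 0.3486 0.0364]
wrist blank_top 0.78 [0.5742 0.3485 0.0126]
scene stud_mid 0.43 [0.5844 0.3454 0.0415]
scene lip 0.41 [0.7043 0.1023 0.1398]
scene wedge_mid 0.82 [0.6037 0.103  0.1027]
scene short_bolt_mid 0.35 [0.5607 0.0199 0.0613]
scene blank_top 0.71 [0.5808 0.3481 0.0091]
43.4 [0.5801 0.3479 0.1972] 
 [[-0.9997 -0.0249 -0.0018]
 [-0.0249  0.9997 -0.0007]
 [ 0.0018 -0.0006 -1.    ]] F [ 0.7274 -0.1721  0.2158] w 0.03439977303728829 g 0.0 q [ 0.3905  0.3367  1.6186  0.      1.1881 -1.2052]
```

View pics/n.png

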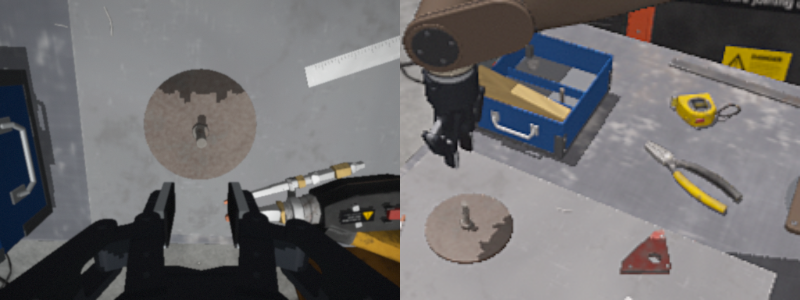

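The bolt stands on its head in the middle of the blank (left view: head at about (200, 125) within the disc 144–257). In the right view the chest is open, with the wedge in the trough and the short bolt still standing.

```bash
python3 -c "
from rig import bot
print(bot.finish_job())"
```

```text
the job is handed in; nothing more can be done
None
```

The long bolt stands on its head in the middle of the blank, the lid is propped wide open on the wedge in the trough, the short bolt still stands in the chest, and I handed the job in at about 43 s (no verdict came back).

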